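# Park the plunger of the insert jig in its rest notch

## Task

On the bench stand two small blue jigs, each locked by a spring plunger with a black T-handle. On the jig that carries the rectangular steel mould insert, pull the plunger straight up, twist it clockwise (seen from above) past the ridge and let it settle into its rest notch, so that it stays retracted when you let go. Leave the plunger of the other jig, with the round bushing, engaged as it is, and mind the tall mould half standing on the bench.

Things in the scene. Friction and masses are not known exactly. Their poses are not given: they have to be found in the camera images.
- insert_jig_grip (a point): Centre of the black T-handle on the jig with the steel insert (36 x 50 x 25 mm block, top 46 mm above the bench, 68 mm along the point's +y). The handle is a level bar 52 mm long (point x), 15 wide (y), 22 high, its centre 81 mm above the bench while engaged; it rises and turns with the plunger. Below it a steel crown, 24 mm in radius, top 49.5 mm above the bench: keep fingers above it
- insert_jig_pull (a joint): How far that plunger is pulled up, in m: 0 engaged, stop 0.034. Spring: 5 N down at 0 plus 200 N/m. A cross pin on the shaft must be lifted over 0.020 (best 0.027) to leave its slot; only then does the handle turn, clockwise from above, 0 to 1.5 rad, light friction. Past a ridge at 0.4 rad the wide rest notch takes the pin anywhere from 0.75 to 1.45 rad (best 1.1); there it reads about 0.015
- bushing_jig_grip (a point): Centre of the like T-handle, same sizes and axes, on the other jig, which carries an upright round steel bushing (32 mm across, 34 high, top 55 mm above the bench); leave it engaged. Both jigs are blue, 72 x 135 mm, fixed to the bench, about 0.16 m apart, side by side, loads towards the robot; which one is on the left varies
- mould_half: Obstacle, fixed: a heavy grey mould plate standing upright on the bench to the left of the jigs, 206 mm wide (y axis), 75 mm thick with its studs (x, from 37 mm before to 37 mm behind the origin), 262 mm high, with a T-bar on top that reaches 385 mm above the bench. Origin at the middle of its foot. Pass it over its top or between it and the base

How it is judged:
By the outcome, as a careful person would: the job done as asked, in the order asked, and still so for the second after the job is handed in, with the robot touching nothing.
It also fails if it takes over 45 s, if anything falls off the work surface, if the arm or the gripper's body presses on something with over 40 N, if the wrist force passes 120 N, or if a joint passes its speed limit or range.

## Robot

A 6-joint arm with a two-finger parallel gripper is mounted at the origin on the work surface; the furniture and walls round the work are solid. World frame = base frame: x ahead of the robot, y to its left, z up, the work surface at z = 0. Lengths are in m, angles in rad, forces in N, time in s.
With the tool pointing down it reaches from about 0.375 to 0.925 m from the base axis. Payload 5.7 kg.
Tool frame: the origin (TCP) lies at the very end of the fingers, on their centre line; the grasp point (between the pads) lies 19 mm behind it (env.pinch_z is the distance from the TCP to the grasp point, in m); z points along the fingers, y is the line along which they close (so a half turn about z gives the same grasp; the last joint's range is limited). The gripper opens to 88 mm and grips with 3 to 60 N. Pads are 20 mm wide; open, the fingers measure 115 mm over their backs; the gripper's body (75 mm by 178 mm) begins 61 mm behind the grasp point.
Start: joints at [-0.115, 0.359, 1.51, -0, 1.272, -0.115], TCP at [0.6, -0, 0.223] pointing down, gripper open.
Joint ranges: [-2.97, 2.97], [-1.01, 2.36], [0.21, 2.38], [-0.96, 4.11], [0.2, 2.71], [-2.98, 2.98]. Speed limits (rad/s): [2.39, 2.39, 3.14, 3.14, 3.14, 3.14].

## Interface

Orientations are given as a unit quaternion [w, x, y, z].
In Python, from cell import env gives the robot as it stands.
- The arm moves only by the shell command python3 -m inch 'ROWS' [FORCE]. ROWS is JSON, a list of rows, each an object with "dp": the shift along the tool's x, y, z in m, a list of three; "twist": the turn, a rotation vector about the tool's x, y, z in degrees, a list of three; "grip": the closure in counts, from 0 (fully open) to 255 (shut). A call has 1 to 10 rows; each row is the pose to reach, as a shift and turn from the pose commanded when the call began, along the tool's axes at that moment; what a row does not reach only later rows make up. A row lasts 1/12 s, in which the tool goes at most 41.7 mm and 7.16 degrees, less where a joint would pass 70% of its speed; a pose out of reach is approached as far as the arm can. A call with a gripper value outside its range is refused whole. The fingers move at their own pace and stop on an object; FORCE is the grip in N (left out, the last holds). Time passes only in rows, so rows that repeat a pose let the fingers close. It gives the time, the measured TCP pose, the force, the opening and the grip force at its end, in the units of the state.
- env.sense(): the state, without advancing time (a new reading comes with each control period).
- env.grab_frame(name): name is "scene" or "side" or "wrist"; returns a dict with "img" (480x640x3 uint8, red, green, blue), "z_map" (480x640 float32, m along the optical axis (not along the pixel's ray), 0 where there is no reading), "fx", "fy", "cx", "cy" (pixels), "cam_to_world" (4x4, takes a point from camera to world coordinates). Camera axes: x right, y down, z forward; pixel columns grow to the right and rows downward; lengths in m; the calibration is good to about 2 mm. A picture is of the moment at which its call begins.
- env.sign_off(): hands the job in; it is judged then, once.
The state is a dict: "time": time; "joint_positions": joint angles; "joint_velocities": joint speeds; "effort": joint torques, N m; "ee_pos": TCP position; "orientation": TCP orientation; "force": force on the tool from outside, world axes, zero at the start; "ft_torque": the same for the moment, N m; "opening": finger opening in m; "finger_force": force on a finger pad.
Only numpy, scipy, OpenCV 4.12 (cv2) and the standard library are available. Lean on these libraries where they do the work, as an engineer would, in place of code of your own. Each camera call takes 0.05 s, during which the arm holds its last target. There are 200 camera calls.

## Working session

There is one attempt and no reset: what is moved stays moved. The work goes in short steps, Python scripts to look and compute and a shell command to move; the robot and the scene stay as the last step left them, time stands still between calls to the robot, and variables do not carry over. Pictures are saved under pics/ and viewed, at most 10 in all, crops included, and the job is handed in when it is done.

```bash
mkdir -p pics; ls; python3 - <<'E'
from cell import env
import cv2,numpy as np
s=env.sense();print(s['ee_pos'],s['orientation'],s['opening'],s['time'],env.pinch_z)
ims=[]
for n in("scene","wrist"):
    f=env.grab_frame(n);np.savez('/tmp/'+n,**f);ims.append(f['img'][...,::-1])
    print(n,f['fx'],f['cx'],f['cy'],f['cam_to_world'].round(3).tolist())
    cv2.imwrite(f'pics/{n}0.png',f['img'][...,::-1])
E
```

```text
pics
[5.99338973e-01 5.37562846e-05 2.21842558e-01] [-6.93172629e-04  7.07119415e-01  7.07093592e-01 -5.52806523e-04] 0.08781158778604624 0.0 0.0187
scene 436.08728506539984 320.30287051272734 244.68010364703804 [[0.875, -0.273, 0.399, 0.128], [-0.483, -0.509, 0.712, -0.823], [0.009, -0.816, -0.577, 0.568], [0.0, 0.0, 0.0, 1.0]]
wrist 419.59501139735835 315.3821212283692 248.9031621068083 [[1.0, 0.0, -0.002, 0.601], [-0.0, -0.968, -0.249, 0.068], [-0.002, 0.249, -0.968, 0.384], [0.0, 0.0, 0.0, 1.0]]
```

View pics/scene0.png

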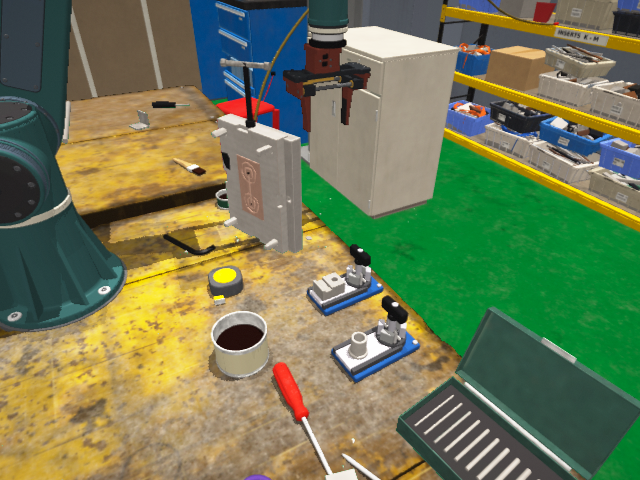

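View pics/wrist0.png

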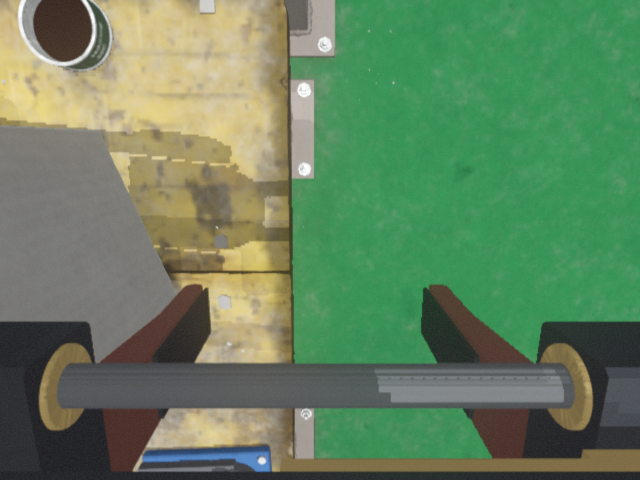

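The scene view shows the insert jig at about (345,285) with its handle at (359,258). The bushing jig is at (375,345) with its handle at (395,308), and the mould half is at (260,185). The wrist view only catches a blue jig at the bottom edge (205,460). Next I'll get 3D positions from depth.

```bash
cat > h.py <<'E'
import numpy as np,cv2
def cloud(f):
    v,u=np.mgrid[0:480,0:640];z=f['z_map'];c=np.stack([(u-f['cx'])/f['fx']*z,(v-f['cy'])/f['fy']*z,z],-1)
    T=f['cam_to_world'];return c@T[:3,:3].T+T[:3,3]
def rect(p):
    (c,s,a)=cv2.minAreaRect((p[:,:2]*1000).astype(np.float32));return np.round(c,1),np.round(s,1),round(a,1)
E
python3 - <<'E'
from h import *
f=dict(np.load('/tmp/scene.npz'));P=cloud(f);im=f['img'].astype(int);ok=f['z_map']>0
def box(u0,u1,v0,v1):
    m=np.zeros((480,640),bool);m[v0:v1,u0:u1]=1;return m&ok
blue=(im[...,2]>1.6*im[...,0])&(im[...,2]>90)
black=im.max(-1)<60
for n,b,h in(("insert",(295,388,235,318),(340,375,238,275)),("bush",(325,425,290,385),(378,412,290,325))):
    p=P[box(*b)&blue];print(n,'blue',len(p),rect(p),p[:,2].mean().round(3))
    q=P[box(*h)&black];q=q[(q[:,2]>.068)&(q[:,2]<.11)];t=q[q[:,2]>.087]
    print(' handle',len(q),q.mean(0).round(4),rect(q),'top',len(t),rect(t),t[:,2].max().round(4))
q=P[box(205,310,50,255)];q=q[(q[:,2]>.03)&(q[:,2]<.4)&(q[:,0]<.9)];print('mould',rect(q),q.min(0),q.max(0))
E
```

```text
insert blue 501 (array([ 483.8, -287.9]), array([134.9,  70.8]), 2.6) 0.008
 handle 245 [ 0.5106 -0.29    0.0829] (array([ 512.4, -284.7]), array([16. , 52.6]), 7.6) top 94 (array([ 513.1, -284.6]), array([12.1, 52.9]), 4.0) 0.0922
bush blue 1016 (array([ 460. , -394.3]), array([184.3, 144.5]), 79.5) 0.008
 handle 357 [ 0.4787 -0.4387  0.0837] (array([ 480.9, -435.7]), array([13.1, 49.9]), 3.1) top 157 (array([ 480.9, -435.7]), array([13.1, 49.9]), 3.1) 0.0927
mould (array([518.4, 183. ]), array([627.7, 207.8]), 68.9) [ 0.34750245 -0.12561825  0.03000959] [0.69685655 0.45063329 0.38457819]
```

```bash
python3 - <<'E'
from h import *
f=dict(np.load('/tmp/scene.npz'));P=cloud(f);ok=f['z_map']>0
for n,(u0,u1,v0,v1) in {"plate":(228,300,125,245),"tbar":(220,270,58,74)}.items():
    q=P[v0:v1,u0:u1][ok[v0:v1,u0:u1]];q=q[(q[:,2]>.05)&(q[:,2]<.42)]
    print(n,len(q),rect(q),np.percentile(q,[1,50,99],axis=0).round(3).tolist())
for u,v in((232,130),(275,140),(300,150),(285,245),(222,63),(268,66),(297,75),(365,80),(345,115)): print(u,v,P[v,u].round(3))
E
```

```text
plate 6852 (array([410.2, -36.6]), array([ 75.2, 198.7]), 20.8) [[0.376, -0.123, 0.053], [0.419, -0.073, 0.17], [0.473, 0.042, 0.261]]
tbar 367 (array([504.8, 197.6]), array([527.7,  89.5]), 67.5) [[0.378, -0.06, 0.241], [0.413, -0.025, 0.377], [0.643, 0.422, 0.383]]
232 130 [0.387 0.01  0.246]
275 140 [ 0.43  -0.106  0.258]
300 150 [ 0.478 -0.115  0.232]
285 245 [ 0.44  -0.107  0.016]
222 63 [0.38  0.005 0.376]
268 66 [ 0.444 -0.06   0.378]
297 75 [ 0.523 -0.016  0.344]
365 80 [ 0.676 -0.03   0.319]
345 115 [ 0.643 -0.01   0.243]
```

```bash
python3 -m inch '[{"dp":[0,0,-0.04],"twist":[0,0,0],"grip":0},{"dp":[0,0.015,-0.08],"twist":[0,0,0],"grip":0},{"dp":[0,0.03,-0.11],"twist":[0,0,0],"grip":0},{"dp":[-0.035,0.03,-0.12],"twist":[0,0,0],"grip":0},{"dp":[-0.07,0.03,-0.12],"twist":[0,0,0],"grip":0},{"dp":[-0.105,0.03,-0.12],"twist":[0,0,0],"grip":0},{"dp":[-0.14,0.03,-0.12],"twist":[0,0,0],"grip":0},{"dp":[-0.175,0.03,-0.12],"twist":[0,0,0],"grip":0},{"dp":[-0.21,0.03,-0.12],"twist":[0,0,0],"grip":0},{"dp":[-0.245,0.03,-0.12],"twist":[0,0,0],"grip":0}]'
python3 -m inch '[{"dp":[-0.03,-0.03,0],"twist":[0,0,0],"grip":0},{"dp":[-0.04,-0.06,0],"twist":[0,0,0],"grip":0},{"dp":[-0.04,-0.09,0],"twist":[0,0,0],"grip":0},{"dp":[-0.04,-0.116,0.03],"twist":[0,0,0],"grip":0},{"dp":[-0.04,-0.116,0.06],"twist":[0,0,0],"grip":0},{"dp":[-0.04,-0.116,0.09],"twist":[0,0,0],"grip":0},{"dp":[-0.04,-0.116,0.12],"twist":[0,0,0],"grip":0},{"dp":[-0.04,-0.116,0.12],"twist":[0,0,0],"grip":0},{"dp":[-0.04,-0.116,0.12],"twist":[0,0,0],"grip":0}]'
python3 - <<'E'
from cell import env
from h import *
s=env.sense();print(s['joint_positions'])
f=env.grab_frame('wrist');P=cloud(f);im=f['img'].astype(int)
cv2.imwrite('pics/w1.png',f['img'][...,::-1])
m=(im.max(-1)<60)&(f['z_map']>0)&(P[...,2]>.086)&(P[...,2]<.1)
n,l,st,c=cv2.connectedComponentsWithStats(m.astype(np.uint8))
for i in range(1,n):
    if st[i,4]>80: print(st[i],P[l==i].mean(0).round(4),rect(P[l==i]))
E
```

```text
time: 0.93
ee_pos: [0.6295, -0.2465, 0.3421]
orientation: [-0.001, 0.707, 0.707, -0.0]
force: [0.2, -0.5, 0.9]
opening: 0.0874
finger_force: 0.0
time: 1.68
ee_pos: [0.5127, -0.2842, 0.2213]
orientation: [-0.002, 0.707, 0.707, -0.0]
force: [0.3, -0.4, 0.3]
opening: 0.0881
finger_force: 0.0
[-6.23858472e-01  3.42746977e-01  1.53882804e+00 -5.91799597e-05
  1.26454748e+00 -6.23777607e-01]
[284 409   6  36  87] [ 0.4904 -0.4375  0.0897] (array([ 490.2, -438.1]), array([ 2.6, 31.8]), 1.8)
```

View pics/w1.png

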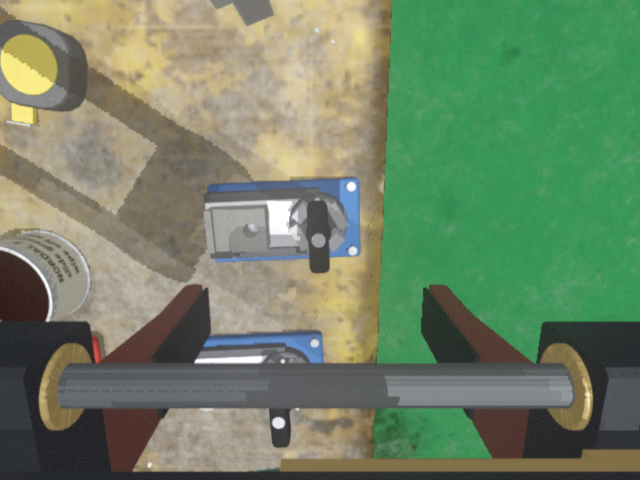

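The wrist view shows the insert jig at (282,220) with its black handle at (318,237). The bushing jig sits behind the gripper at about (270,375).

```bash
python3 - <<'E'
from cell import env
from h import *
f=env.grab_frame('wrist');P=cloud(f);im=f['img']
w=np.s_[192:280,295:345]
p=P[w].reshape(-1,3);c=im[w].reshape(-1,3).max(1);k=(p[:,2]>.075)&(p[:,2]<.11)
print(k.sum(),rect(p[k]),p[k][:,2].mean())
T=f['cam_to_world']
m=np.zeros((480,640),np.uint8);m[w]=(im[w].max(-1)<45)
cs=max(cv2.findContours(m,0,1)[0],key=cv2.contourArea)
u=cs[:,0].astype(float);d=np.c_[(u[:,0]-f['cx'])/f['fx'],(u[:,1]-f['cy'])/f['fy'],np.ones(len(u))]@T[:3,:3].T
q=T[:3,3]+d*((.092-T[2,3])/d[:,2])[:,None];print('ray',rect(q))
b=(im[...,2]>1.6*im[...,0].astype(int))&(im[...,2]>90);b[280:]=0;print('blue',rect(P[b]))
E
```

```text
1454 (array([ 515.3, -283.4]), array([15., 52.]), 2.6) 0.09111738777339129Traceback (most recent call last):
  File "<stdin>", line 9, in <module>
ValueError: max() iterable argument is empty
```

```bash
python3 -m inch '[{"dp":[0.001,0.0025,0.03],"twist":[0,0,-2.6],"grip":0},{"dp":[0.001,0.0025,0.06],"twist":[0,0,-2.6],"grip":0},{"dp":[0.001,0.0025,0.09],"twist":[0,0,-2.6],"grip":0},{"dp":[0.001,0.0025,0.12],"twist":[0,0,-2.6],"grip":0},{"dp":[0.001,0.0025,0.14],"twist":[0,0,-2.6],"grip":0},{"dp":[0.001,0.0025,0.157],"twist":[0,0,-2.6],"grip":0},{"dp":[0.001,0.0025,0.157],"twist":[0,0,-2.6],"grip":0}]'
python3 -m inch '[{"dp":[0,0,0],"twist":[0,0,0],"grip":120},{"dp":[0,0,0],"twist":[0,0,0],"grip":150},{"dp":[0,0,0],"twist":[0,0,0],"grip":180},{"dp":[0,0,0],"twist":[0,0,0],"grip":255},{"dp":[0,0,0],"twist":[0,0,0],"grip":255},{"dp":[0,0,0],"twist":[0,0,0],"grip":255},{"dp":[0,0,0],"twist":[0,0,0],"grip":255},{"dp":[0,0,0],"twist":[0,0,0],"grip":255},{"dp":[0,0,0],"twist":[0,0,0],"grip":255},{"dp":[0,0,0],"twist":[0,0,0],"grip":255}]' 40
```

```text
time: 2.37
ee_pos: [0.5163, -0.2837, 0.0643]
orientation: [-0.001, 0.691, 0.723, -0.0]
force: [-0.0, -0.4, -0.5]
opening: 0.0875
finger_force: 0.0
time: 3.2
ee_pos: [0.5164, -0.284, 0.0656]
orientation: [-0.0, 0.691, 0.723, -0.0]
force: [-0.2, 0.4, -0.6]
opening: 0.0246
finger_force: 0.0
```

```bash
python3 -m inch '[{"dp":[0,0,0],"twist":[0,0,0],"grip":255},{"dp":[0,0,0],"twist":[0,0,0],"grip":255},{"dp":[0,0,0],"twist":[0,0,0],"grip":255},{"dp":[0,0,0],"twist":[0,0,0],"grip":255},{"dp":[0,0,0],"twist":[0,0,0],"grip":255}]' 40
```

```text
time: 3.62
ee_pos: [0.5148, -0.2839, 0.0655]
orientation: [-0.001, 0.691, 0.723, -0.001]
force: [-4.9, -0.5, 5.1]
opening: 0.0179
finger_force: 40.0
```

```bash
python3 -m inch '[{"dp":[0,-0.001,-0.003],"twist":[0,0,0],"grip":255},{"dp":[0,-0.001,-0.006],"twist":[0,0,0],"grip":255},{"dp":[0,-0.001,-0.009],"twist":[0,0,0],"grip":255},{"dp":[0,-0.001,-0.012],"twist":[0,0,0],"grip":255},{"dp":[0,-0.001,-0.012],"twist":[0,0,0],"grip":255}]' 45
python3 - <<'E'
from cell import env
import cv2
s=env.sense();print(s['force'],s['ft_torque'])
cv2.imwrite('pics/s2.png',cv2.resize(env.grab_frame('scene')['img'][180:400,250:470,::-1],(600,600)))
E
```

```text
time: 4.03
ee_pos: [0.5146, -0.2838, 0.0776]
orientation: [-0.001, 0.691, 0.723, -0.0]
force: [-3.9, -2.0, -8.3]
opening: 0.0177
finger_force: 45.0
[-3.88227581 -1.99263455 -8.25932317] [-0.40774964  0.6240021   0.07867082]
```

View pics/s2.png

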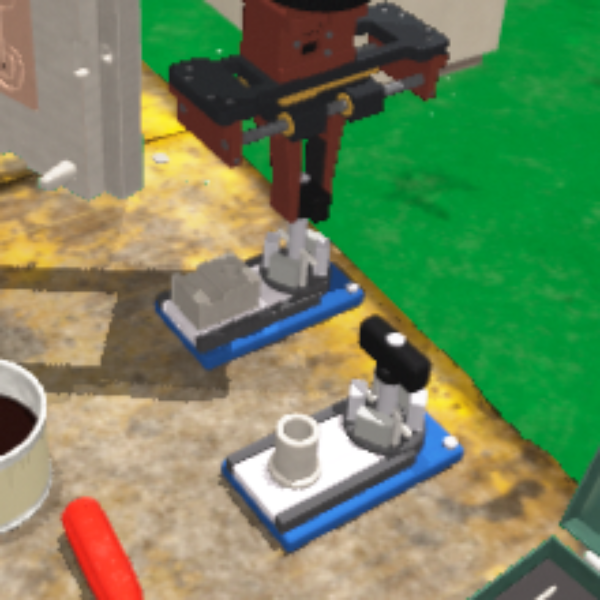

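The gripper holds the handle at (315,200) and the plunger is rising. Force is −8 N, which matches the spring. I'll continue up to a pull of about 27 mm.

```bash
python3 -m inch '[{"dp":[0,-0.001,-0.003],"twist":[0,0,0],"grip":255},{"dp":[0,-0.001,-0.006],"twist":[0,0,0],"grip":255},{"dp":[0,-0.001,-0.009],"twist":[0,0,0],"grip":255},{"dp":[0,-0.001,-0.012],"twist":[0,0,0],"grip":255},{"dp":[0,-0.001,-0.015],"twist":[0,0,0],"grip":255},{"dp":[0,-0.001,-0.015],"twist":[0,0,0],"grip":255}]' 45
```

```text
time: 4.58
ee_pos: [0.5144, -0.2839, 0.0931]
orientation: [-0.0, 0.691, 0.723, 0.0]
force: [-1.0, -0.7, -11.3]
opening: 0.0176
finger_force: 45.0
```

```bash
python3 -m inch '[{"dp":[0,0,0],"twist":[0,0,4],"grip":255},{"dp":[0,0,0],"twist":[0,0,8],"grip":255},{"dp":[0,0,0],"twist":[0,0,12],"grip":255},{"dp":[0,0,0],"twist":[0,0,16],"grip":255},{"dp":[0,0,0],"twist":[0,0,20],"grip":255},{"dp":[0,0,0],"twist":[0,0,20],"grip":255}]' 45
python3 -c "
from cell import env
s=env.sense();print(s['ft_torque'],s['joint_positions'])"
```

```text
time: 5.08
ee_pos: [0.5145, -0.2839, 0.0925]
orientation: [-0.0, 0.807, 0.591, 0.0]
force: [-1.4, -1.2, -11.7]
opening: 0.0183
finger_force: 45.0
[-0.22752296  0.18042472 -0.03621329] [-6.21900878e-01  4.84438027e-01  1.67276891e+00  1.81617970e-04
  9.84567424e-01 -3.15824043e-01]
```

```bash
python3 -m inch '[{"dp":[0,0,0],"twist":[0,0,5],"grip":255},{"dp":[0,0,0],"twist":[0,0,10],"grip":255},{"dp":[0,0,0],"twist":[0,0,15],"grip":255},{"dp":[0,0,0],"twist":[0,0,20],"grip":255},{"dp":[0,0,0],"twist":[0,0,25],"grip":255},{"dp":[0,0,0],"twist":[0,0,30],"grip":255},{"dp":[0,0,0],"twist":[0,0,35],"grip":255},{"dp":[0,0,0],"twist":[0,0,40],"grip":255},{"dp":[0,0,0],"twist":[0,0,43],"grip":255},{"dp":[0,0,0],"twist":[0,0,43],"grip":255}]' 45
python3 - <<'E'
from cell import env
import cv2
s=env.sense();print(s['force'],s['ft_torque'])
cv2.imwrite('pics/s3.png',cv2.resize(env.grab_frame('scene')['img'][180:400,250:470,::-1],(600,600)))
E
```

```text
time: 5.92
ee_pos: [0.5146, -0.2841, 0.0926]
orientation: [0.0, 0.967, 0.256, 0.0]
force: [0.3, -1.2, -11.8]
opening: 0.0177
finger_force: 45.0
[  0.32313563  -1.2445825  -11.83424357] [-0.26081652  0.15958661 -0.01708718]
```

View pics/s3.png

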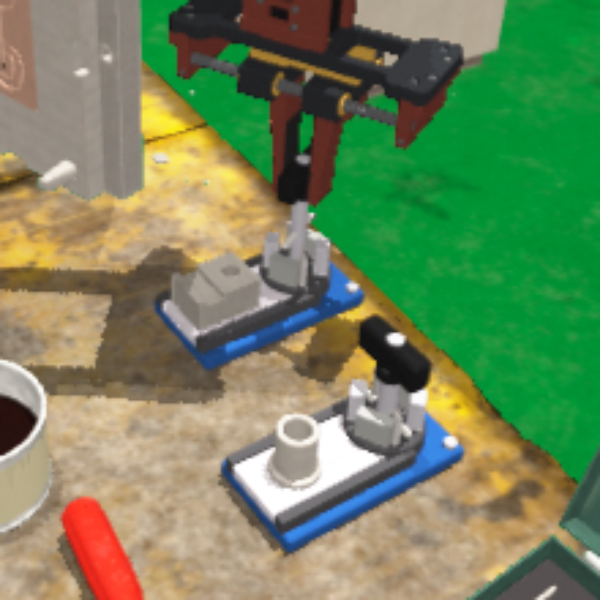

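The handle, in the fingers at (295,180), is raised and turned about 63°. Next I'll lower it into the notch.

```bash
python3 -m inch '[{"dp":[0,0,0.003],"twist":[0,0,0],"grip":255},{"dp":[0,0,0.006],"twist":[0,0,0],"grip":255},{"dp":[0,0,0.009],"twist":[0,0,0],"grip":255},{"dp":[0,0,0.011],"twist":[0,0,0],"grip":255},{"dp":[0,0,0.011],"twist":[0,0,0],"grip":255}]' 45
```

```text
time: 6.38
ee_pos: [0.5146, -0.2841, 0.0812]
orientation: [-0.0, 0.967, 0.256, 0.0]
force: [-0.9, -1.4, -10.2]
opening: 0.0177
finger_force: 45.0
```

```bash
python3 -m inch '[{"dp":[0,0,0.001],"twist":[0,0,0],"grip":255},{"dp":[0,0,0.001],"twist":[0,0,0],"grip":255},{"dp":[0,0,0.001],"twist":[0,0,0],"grip":255}]' 45
python3 -m inch '[{"dp":[0,0,0.001],"twist":[0,0,0],"grip":255},{"dp":[0,0,0.001],"twist":[0,0,0],"grip":255},{"dp":[0,0,0.001],"twist":[0,0,0],"grip":255}]' 45
```

```text
time: 6.63
ee_pos: [0.5146, -0.2842, 0.0807]
orientation: [0.0, 0.967, 0.256, 0.0]
force: [0.5, -1.2, -9.4]
opening: 0.0177
finger_force: 45.0
time: 6.88
ee_pos: [0.5147, -0.2842, 0.0804]
orientation: [0.0, 0.967, 0.255, 0.0]
force: [-1.7, 1.4, -0.3]
opening: 0.0178
finger_force: 45.0
```

The force fell to about zero, so the pin is seated in the notch. Releasing and backing straight up.

```bash
python3 -m inch '[{"dp":[0,0,0],"twist":[0,0,0],"grip":200},{"dp":[0,0,0],"twist":[0,0,0],"grip":180},{"dp":[0,0,0],"twist":[0,0,0],"grip":150},{"dp":[0,0,0],"twist":[0,0,0],"grip":100},{"dp":[0,0,0],"twist":[0,0,0],"grip":60},{"dp":[0,0,0],"twist":[0,0,0],"grip":60},{"dp":[0,0,0],"twist":[0,0,0],"grip":60},{"dp":[0,0,0],"twist":[0,0,0],"grip":60}]'
python3 -m inch '[{"dp":[0,0,-0.015],"twist":[0,0,0],"grip":60},{"dp":[0,0,-0.04],"twist":[0,0,0],"grip":60},{"dp":[0,0,-0.07],"twist":[0,0,0],"grip":60},{"dp":[0,0,-0.1],"twist":[0,0,0],"grip":60},{"dp":[0,0,-0.13],"twist":[0,0,0],"grip":60},{"dp":[0,0,-0.13],"twist":[0,0,0],"grip":60},{"dp":[0,0,-0.13],"twist":[0,0,0],"grip":60}]'
python3 - <<'E'
from cell import env
from h import *
f=env.grab_frame('scene');P=cloud(f);im=f['img']
cv2.imwrite('pics/s4.png',cv2.resize(im[180:400,250:470,::-1],(600,600)))
for u0,u1,v0,v1 in((335,385,225,280),(375,415,288,325)):
    p=P[v0:v1,u0:u1][im[v0:v1,u0:u1].max(-1)<60];p=p[(p[:,2]>.06)&(p[:,2]<.13)&(p[:,0]<.6)]
    z=np.percentile(p[:,2],97);t=p[p[:,2]>z-.005];print(z.round(4),rect(t))
E
```

```text
time: 7.55
ee_pos: [0.5146, -0.2841, 0.0796]
orientation: [0.0, 0.967, 0.255, 0.0]
force: [-0.1, 0.1, -0.5]
opening: 0.0624
finger_force: 0.0
time: 8.13
ee_pos: [0.5157, -0.2849, 0.2116]
orientation: [0.002, 0.967, 0.255, 0.001]
force: [-0.3, -0.5, -0.4]
opening: 0.0673
finger_force: 0.0
0.106 (array([ 513.4, -286. ]), array([50.1, 13.8]), 28.9)
0.0915 (array([ 481.6, -435.6]), array([13.1, 49.6]), 3.6)
```

View pics/s4.png

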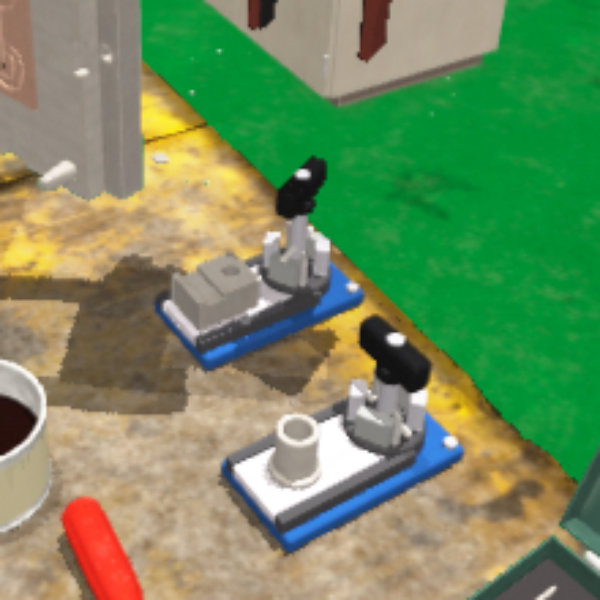

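With the gripper clear, the insert jig's handle at (302,187) stays up: its top is at 106 mm, 14 to 15 mm above engaged, and it has turned about 63°. The bushing handle at (397,352) hasn't moved.

```bash
python3 -c "
from cell import env
print(env.sign_off())"
```

```text
the job is handed in; nothing more can be done
None
```

The insert jig's plunger is pulled up, turned about 63° clockwise and holding in its rest notch with the gripper clear; the bushing jig's plunger is still engaged, and I handed the job in at about 8 s.

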